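# Pack the spare exhaust filter and latch the toolbox

## Task

Pack the beige exhaust filter, which lies flat on the bench, into the open toolbox: stand it upright on one of its two short ends between the two low ribs on the floor of the toolbox's front right bay (as seen from the robot) and let go of it. Then shut the lid fully, and after that fold both snap latches down flat against the front of the box. Leave the bowl and the brush where they are.

Things in the scene. Friction and masses are not known exactly. Their poses are not given: they have to be found in the camera images.
- filter: Beige pleated filter cassette, a plain rectangular slab 80 (its x) x 60 (its y) x 20 mm (its z), about 120 g; origin at its centre. It starts lying flat on the bench (centre 10 mm up). The two short ends are the 60 x 20 mm faces, at x = -40 and +40 mm. It must end standing on either of them, 80 mm tall.
- toolbox: Grey plastic toolbox, fixed, open on top: 160 mm (x) x 260 mm (y) outside, rim 110 mm above the bench; walls 4 mm, floor 5 mm. Origin: centre of its underside; -x is its front (towards the robot), +y its left. Lid hinged on the rear (+x) rim. Tweezers lie in the wide left compartment, three steel sockets stand in the rear right pocket.
- bay (a point): Centre of the floor of the toolbox's front right bay, axes as the toolbox. The bay is 84 mm long (x) and 80 mm wide (y); outer walls rise 105 mm above this floor, inner dividers 95 mm. Two floor ribs along x, 15 mm high, 34 mm apart inside, are centred on this point: the filter's foot goes between them, its 60 mm width along x, its 20 mm thickness across.
- lid (a joint): Lid angle in rad: 0 = shut on the rim, 1.57 = standing straight up, at most 1.75. Stiff: it stays where it is left and moves with about 4 N at its front edge. The lid is a plate 168 x 268 mm, 10 mm thick; a folded carrying handle, 122 mm long, stands 26 mm above its underside, 55 to 75 mm from the hinge axis.
- lid_hinge (a point): Middle of the lid's hinge axis, at the rear rim, 110 mm above the bench; the axis runs along the toolbox's y, at the level of the lid's underside.
- lid_edge (a point): Middle of the lid's front edge on its outer (upper) face: 164 mm from the hinge axis along the lid and 10 mm off the underside plane. Turns with the lid.
- latch_left (a joint): Left snap latch (black flap 28 mm wide, 30 long, 6 thick, hinged on the lid's front edge), angle in rad: 0 = folded down at right angles to the lid, flat on the box front when the lid is shut; 1.57 = sticking straight out from the lid's edge. Stays where left; about 1 N at its tip moves it. Pivot 171 mm from the lid's hinge axis, 4 mm above the lid's underside, 50 mm left of the middle.
- latch_right (a joint): The same for the right snap latch, 50 mm to the right of the middle.
- latch_left_tip (a point): Middle of the free end of the left latch, 30 mm from its pivot.
- latch_right_tip (a point): Middle of the free end of the right latch, 30 mm from its pivot.
- bowl: Matt ceramic bowl, 120 mm across, 50 mm high, origin at the centre of its underside. Bystander.
- brush: Orange nylon brush, 190 x 26 mm, 26 mm high, lying along its x, bristles down; origin under its middle. Bystander.
Not all that is in view belongs to the job. Several things look just like the filter: the one meant starts farthest to the robot's left.

How it is judged:
By the outcome, as a careful person would: the job done as asked, in the order asked, and still so for the second after the job is handed in, with the robot touching nothing.
It also fails if it takes over 72 s, if anything falls off the work surface, if the arm or the gripper's body presses on something with over 40 N, if the wrist force passes 120 N, or if a joint passes its speed limit or range.

## Robot

A 6-joint arm with a two-finger parallel gripper is mounted at the origin on the work surface. World frame = base frame: x ahead of the robot, y to its left, z up, the work surface at z = 0. Lengths are in mm, angles in rad, forces in N, time in s.
With the tool pointing down it reaches from about 350 to 800 mm from the base axis. Payload 7.3 kg.
Tool frame: the origin (TCP) lies midway between the tips of the shut fingers; the grasp point (between the pads) lies 19 mm behind it; z points along the fingers, y is the direction in which the jaws open and shut (so a half turn about z gives the same grasp; the last joint's range is limited). The gripper opens to 85 mm and grips with 20 to 120 N. Pads are 22 mm wide; open, the fingers measure 114 mm over their backs; the gripper's body (76 mm by 85 mm) begins 54 mm behind the grasp point. The pads swing forward as they close: fully open they stand 13 mm farther back than shut.
Start: joints at [1.091, 0.342, 1.524, -0, 1.275, -0.146], TCP at [171.995, 496.047, 231.322] pointing down, gripper open.
Joint ranges: [-2.53, 2.53], [-0.77, 2.02], [0.04, 2.7], [-1, 4.14], [0.28, 2.66], [-3.11, 3.11]. Speed limits (rad/s): [2.57, 2.57, 3.14, 3.14, 3.14, 3.14].

## Interface

Orientations are given as a 3x3 rotation matrix whose columns are the frame's x, y, z axes.
In Python, from cell import env gives the robot as it stands. Calls block until the motion is done:
- env.goto(position, orientation): joint-space move of the TCP to a pose.
- env.move_straight(position, speed=150, rotation=None): straight line of the TCP; rotation=None keeps the orientation; speed is the mean speed in mm/s.
- env.movej(angles): joint-space move.
- env.gripper_to(opening, f_grip=None): finger opening in mm; f_grip is the grip in N (None keeps the last); returns when the fingers have stopped.
- env.wait(seconds).
- env.solve_ik(position, orientation): joint angles nearest the present ones, or None.
- env.get_obs(): the state.
- env.snapshot(name): name is "scene" or "top" or "wrist"; returns the picture (400x640x3 uint8, blue, green, red); there is no depth.
- env.get_calibration(name): a dict with "camera_matrix" (3x3 intrinsics, pixels), "k1" (the pictures are not rectified: a ray, as slopes to the right and down, at radius r is drawn at 1 + k1 r^2 times it, then the intrinsics apply), "camera_from_world" (4x4, takes a point from world to camera coordinates). Camera axes: x right, y up, looking along -z (the intrinsics and any distortion apply to the point x, -y, -z); pixel columns grow to the right and rows downward; lengths in mm; the calibration is good to about 2 mm. A picture is of the moment at which its call begins: read the wrist's pose just before it. get_calibration takes no time and is no camera call; for the wrist camera it gives the pose at the moment of the call.
A pose or a line that the arm cannot do raises env.IKError and nothing moves.
- env.sign_off(): hands the job in, once; it reports no verdict.
The state is a dict: "time": time; "joint_positions": joint angles; "qd": joint speeds; "joint_efforts": joint torques, N m; "ee_pos": TCP position; "tool_rot": TCP orientation; "contact_force": force on the tool from outside, world axes, zero at the start; "torque": the same for the moment, N m; "opening": finger opening in mm.
Only numpy, scipy, OpenCV 4.12 (cv2) and the standard library are available. Lean on these libraries where they do the work, as an engineer would, in place of code of your own. Each camera call takes 0.05 s, during which the arm holds its last target.

## Working session

There is one attempt and no reset: what is moved stays moved. The work goes in short steps, each a Python script; the robot and the scene stay as the last script left them, time stands still between calls to the robot, and variables do not carry over. Pictures are saved under pics/ and viewed, and the job is handed in when it is done.

```bash
ls; mkdir -p pics; python3 - <<'E'
from cell import env
import cv2, numpy as np
np.set_printoptions(precision=4,suppress=True)
for n in ["scene","top","wrist"]:
    c=env.get_calibration(n); print(n,c)
    cv2.imwrite(f"pics/{n}0.png",env.snapshot(n))
print(env.get_obs())
E
```

```text
pics
scene {'camera_matrix': array([[458.0671,   0.    , 317.8861],
       [  0.    , 458.0671, 198.6844],
       [  0.    ,   0.    ,   1.    ]]), 'k1': -0.13417034941654088, 'camera_from_world': array([[   -0.8835,     0.4684,    -0.0085,   508.5823],
       [   -0.3112,    -0.5733,     0.7579,     9.9398],
       [    0.3501,     0.6723,     0.6523, -1481.4355],
       [    0.    ,     0.    ,     0.    ,     1.    ]])}
top {'camera_matrix': array([[436.3459,   0.    , 311.1492],
       [  0.    , 436.3459, 197.3851],
       [  0.    ,   0.    ,   1.    ]]), 'k1': -0.062309097357595246, 'camera_from_world': array([[   0.1439,   -0.9896,    0.0023, -167.705 ],
       [   0.959 ,    0.14  ,    0.2464, -527.3023],
       [  -0.2442,   -0.0333,    0.9692, -903.0205],
       [   0.    ,    0.    ,    0.    ,    1.    ]])}
wrist {'camera_matrix': array([[337.7776,   0.    , 326.5979],
       [  0.    , 337.7776, 202.8452],
       [  0.    ,   0.    ,   1.    ]]), 'k1': -0.027717858481984336, 'camera_from_world': array([[   0.3277,    0.9448,   -0.0016, -524.6869],
       [  -0.9115,    0.3158,   -0.2635,   34.8645],
       [  -0.2484,    0.0878,    0.9647, -378.5922],
       [   0.    ,    0.    ,    0.    ,    1.    ]])}
{'time': 0.15, 'joint_positions': array([ 1.091 ,  0.3425,  1.5248, -0.    ,  1.2754, -0.146 ]), 'qd': array([-0.0013, -0.002 , -0.003 , -0.0007,  0.0004,  0.001 ]), 'joint_efforts': array([  0.0015, -43.3904, -24.615 ,  -0.0002,   0.0056,   0.    ]), 'ee_pos': array([171.8673, 495.7811, 230.8051]), 'tool_rot': array([[-0.9448,  0.3276, -0.0005],
       [ 0.3276,  0.9448, -0.001 ],
       [ 0.0001, -0.0011, -1.    ]]), 'contact_force': array([ 0.0273, -0.1535, -0.0326]), 'torque': array([-0.0202, -0.0007, -0.0139]), 'opening': 85.33227912018583}
```

View pics/scene0.png

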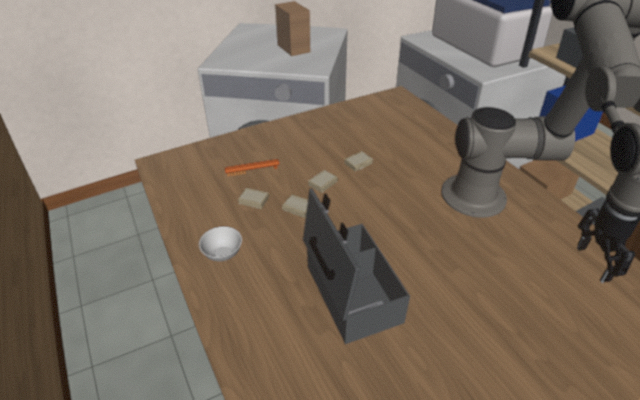

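View pics/top0.png

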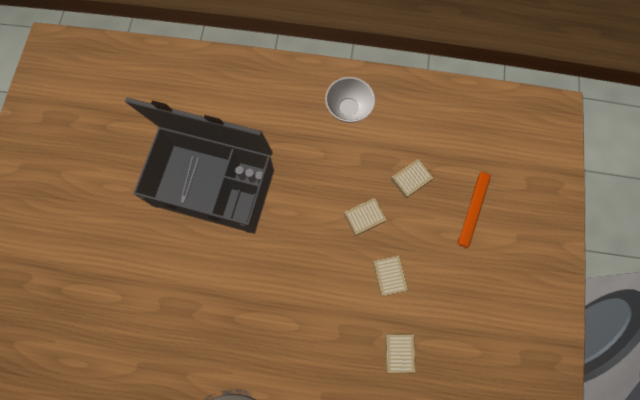

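View pics/wrist0.png

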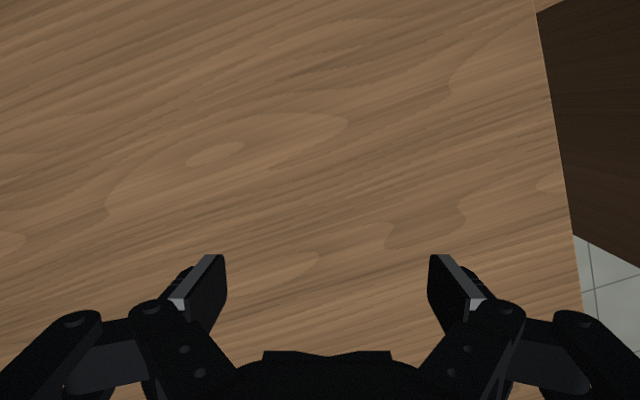

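The top image shows four look-alike filters, at (412,178), (365,216), (391,275) and (400,353). The toolbox is at about (205,165) with its lid open, the bowl at (350,100) and the brush at (475,210). The next step is to compute their y values and take close crops.

```bash
cat > h.py <<'E'
import numpy as np, cv2
from cell import env
np.set_printoptions(precision=3,suppress=True)
def ray(c,uv):
    K=c["camera_matrix"]; x=(uv[0]-K[0,2])/K[0,0]; y=(uv[1]-K[1,2])/K[1,1]
    rd=np.hypot(x,y); r=rd
    for _ in range(30): r=rd/(1+c["k1"]*r*r)
    s=r/rd if rd>0 else 1
    d=np.array([x*s,-y*s,-1.0]); M=c["camera_from_world"]; R=M[:3,:3]
    return -R.T@M[:3,3], R.T@d
def onz(c,uv,z):
    o,d=ray(c,uv); return o+d*(z-o[2])/d[2]
def proj(c,P):
    P=np.atleast_2d(P); M=c["camera_from_world"]; q=P@M[:3,:3].T+M[:3,3]
    x=q[:,0]/-q[:,2]; y=-q[:,1]/-q[:,2]; r2=x*x+y*y; f=1+c["k1"]*r2; K=c["camera_matrix"]
    return np.c_[K[0,0]*x*f+K[0,2],K[1,1]*y*f+K[1,2]]
def crop(img,x0,y0,x1,y1,s,name):
    cv2.imwrite(name,cv2.resize(img[y0:y1,x0:x1],None,fx=s,fy=s,interpolation=cv2.INTER_CUBIC))
E
python3 - <<'E'
from h import *
c=env.get_calibration("top")
for p in [(412,178),(365,216),(391,275),(400,353)]: print(p,onz(c,p,20))
im=cv2.imread("pics/top0.png")
crop(im,330,150,450,390,2.5,"pics/t_f.png")
crop(im,120,90,280,240,5,"pics/t_b.png")
hsv=cv2.cvtColor(im,cv2.COLOR_BGR2HSV)
E
```

```text
(412, 178) [ 638.921 -317.725   20.   ]
(365, 216) [ 531.681 -217.75    20.   ]
(391, 275) [ 405.967 -291.089   20.   ]
(400, 353) [ 242.279 -328.031   20.   ]
```

View pics/t_b.png

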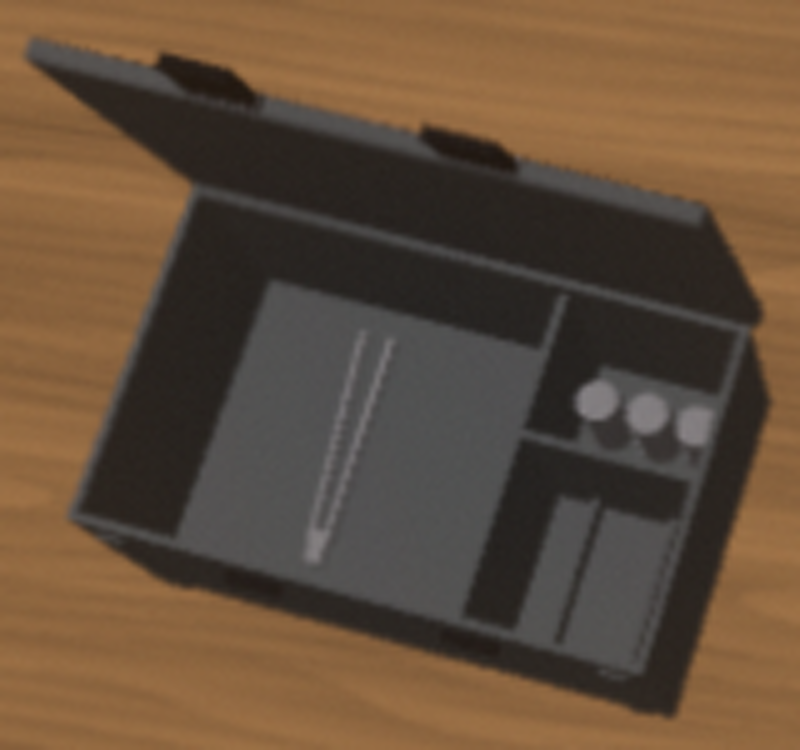

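View pics/t_f.png

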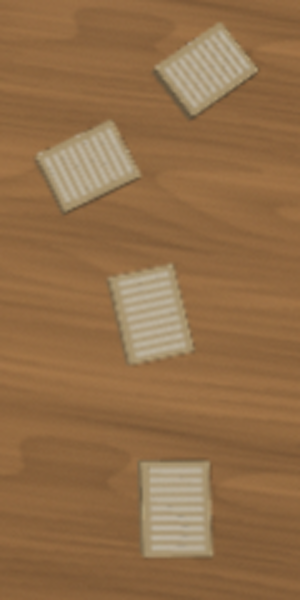

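The filter farthest to the left is (365,216), at y≈-218; the others are at y≈-291, -318 and -328. I'll fit the toolbox and filter poses using both views.

```bash
python3 - <<'E'
from h import *
im=cv2.imread("pics/scene0.png")
crop(im,290,180,415,345,4.5,"pics/s_b.png")
crop(im,225,140,385,225,5,"pics/s_f.png")
c=env.get_calibration("top")
q=[(36,154),(112,121),(141,176),(66,212)]
P=np.array([onz(c,(330+(a+.5)/2.5-.5,150+(b+.5)/2.5-.5),20) for a,b in q]); print(P, P.mean(0)); 
d=np.diff(np.r_[P,P[:1]],axis=0); print(np.linalg.norm(d,axis=1), np.degrees(np.arctan2(d[:,1],d[:,0])))
for n in("top","scene"):
    M=env.get_calibration(n)["camera_from_world"]; print(-M[:3,:3].T@M[:3,3])
E
```

```text
[[ 535.749 -168.556   20.   ]
 [ 577.25  -234.874   20.   ]
 [ 529.089 -267.118   20.   ]
 [ 485.873 -202.54    20.   ]] [ 531.99  -218.272   20.   ]
[78.234 57.958 77.704 60.354] [ -57.962 -146.198  123.791   34.27 ]
[ 309.304 -122.216 1005.492]
[971.047 763.453 963.126]
```

View pics/s_b.png

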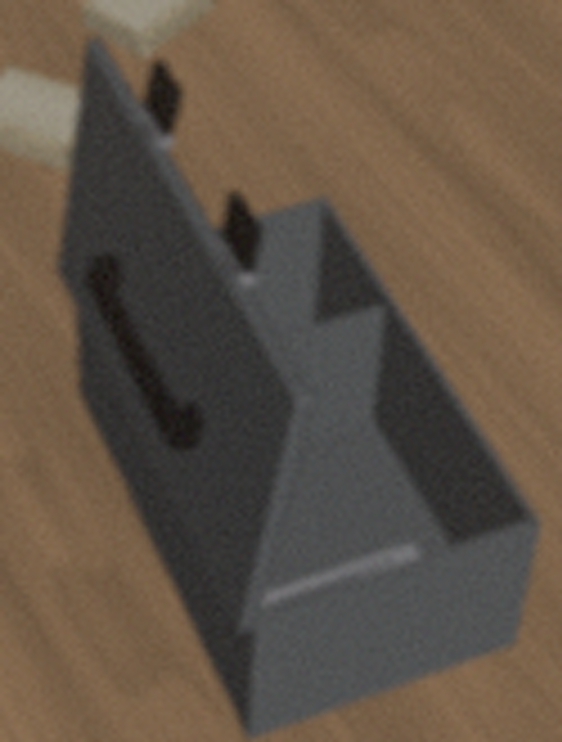

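View pics/s_f.png

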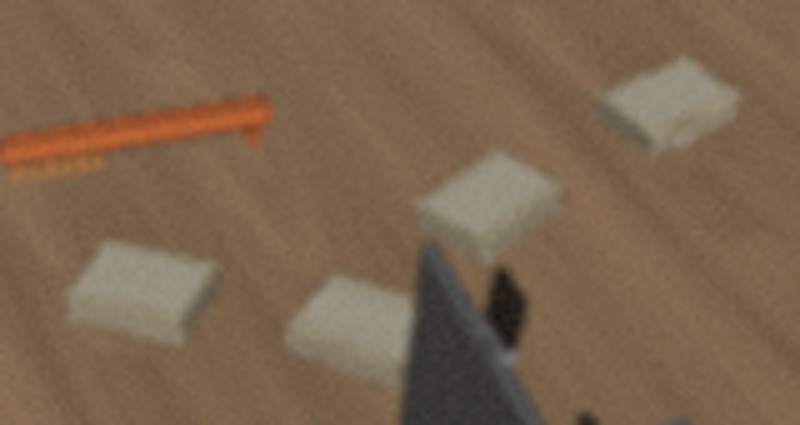

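The scene crop shows the box's front left rim corner at (537,523), the lid's front corners at (95,40) and (297,400), and the latches sticking up from the lid's edge. I'll fit the pose, lid angle and latch angles together.

```bash
cat >> h.py <<'E'
def box_pts(p):
    x,y,yaw,th=p[:4]; R=np.array([[np.cos(yaw),-np.sin(yaw),0],[np.sin(yaw),np.cos(yaw),0],[0,0,1]]); o=np.array([x,y,0])
    return lambda q:o+R@np.array(q,float)
def lidpt(th,r,h,y): # box frame
    return [80-r*np.cos(th)+h*np.sin(th), y, 110+r*np.sin(th)+h*np.cos(th)]
def latchpt(th,ph,l,y,t=0):
    # along latch l from pivot
    a=np.array([-np.cos(th),0,np.sin(th)]); n=np.array([np.sin(th),0,np.cos(th)])
    return np.array([80,y,110])+171*a+4*n+l*(np.sin(ph)*a-np.cos(ph)*n)
E
cat > fit.py <<'E'
from h import *
from scipy.optimize import least_squares
ct,cs=env.get_calibration("top"),env.get_calibration("scene")
T=lambda a,b:(120+(a+.5)/5-.5,90+(b+.5)/5-.5)
S=lambda a,b:(290+(a+.5)/4.5-.5,180+(b+.5)/4.5-.5)
fx=[("t",T(72,518),[-80,130,110]),("t",T(642,674),[-80,-130,110]),("t",T(748,328),[80,-130,110]),("t",T(195,187),[80,130,110]),
("t",T(675,716),[-80,-130,0]),("t",T(172,584),[-80,130,0]),
("s",S(537,521),[-80,130,110]),("s",S(516,641),[-80,130,0]),("s",S(248,737),[80,130,0]),("s",S(325,201),[-80,-130,110])]
ld=[("t",T(698,222),164,0,-134),("t",T(707,205),164,10,-134),("t",T(24,60),164,0,134),("t",T(34,38),164,10,134),
("s",S(93,38),164,10,-134),("s",S(295,400),164,10,134),("s",S(310,398),164,0,134)]
la=[("s",S(162,65),0,-50),("s",S(236,196),1,50),("t",T(192,70),1,50),("t",T(454,138),0,-50)]
def res(p):
    f=box_pts(p); r=[]
    sh=[p[6],p[7]]
    for n,uv,q in fx: r+=list(proj(ct if n=="t" else cs,f(q))[0]-uv - (p[6:8] if n=="s" else 0))
    for n,uv,rr,h,y in ld: r+=list(proj(ct if n=="t" else cs,f(lidpt(p[3],rr,h,y)))[0]-uv- (p[6:8] if n=="s" else 0))
    return np.array(r)
s=least_squares(res,[620,120,-0.1,1.6,0,0,0,0],loss="soft_l1")
print(s.x); print(s.fun.reshape(-1,2).round(1).tolist())
p=s.x; f=box_pts(p)
for ph in (1.2,1.4,1.57,1.75,1.9):
    print(ph,[ (proj(ct if n=="t" else cs,f(latchpt(p[3],ph,30,y)))[0]).round(1).tolist() for n,uv,i,y in la])
print([np.round(u[1],1).tolist() for u in la])
print("bay",f([-34,-86,5]),"hinge",f([80,0,110]),"lid edge",f(lidpt(p[3],164,10,0)))
np.save("box.npy",p)
vt,vs=cv2.imread("pics/top0.png"),cv2.imread("pics/scene0.png")
# left outer wall etc overlay
E
python3 fit.py
```

```text
[552.371 149.053  -0.118   1.438  24.159 -81.623  -0.363   0.071]
[[-1.0, 0.3], [0.5, 0.4], [0.9, -0.4], [-0.1, -0.5], [0.4, 0.8], [-3.0, -1.1], [0.7, 0.0], [-0.4, 0.5], [-0.1, 0.5], [-0.0, -1.1], [1.7, 1.6], [1.4, -0.2], [-0.7, -0.2], [-1.1, -0.8], [-2.1, 0.1], [0.1, 0.1], [1.3, -0.4]]
1.2 [[329.7, 197.0], [348.1, 226.4], [157.2, 109.2], [210.7, 122.5]]
1.4 [[327.3, 196.8], [345.7, 226.3], [157.8, 105.9], [211.4, 119.1]]
1.57 [[325.3, 197.0], [343.5, 226.5], [158.6, 103.1], [212.1, 116.3]]
1.75 [[323.0, 197.5], [341.0, 227.1], [159.6, 100.3], [213.1, 113.5]]
1.9 [[321.1, 198.1], [339.0, 227.9], [160.6, 98.2], [214.0, 111.4]]
[[325.6, 194.1], [342.1, 223.2], [158.0, 103.6], [210.4, 117.2]]
bay [508.453  67.67    5.   ] hinge [631.811 139.606 110.   ] lid edge [620.137 140.995 273.883]
```

```bash
cat >> h.py <<'E'
def rot(zdir,ydir):
    z=np.array(zdir,float);z/=np.linalg.norm(z); y=np.array(ydir,float); y-=z*(y@z); y/=np.linalg.norm(y)
    return np.c_[np.cross(y,z),y,z]
def d2(deg): return np.array([np.cos(np.radians(deg)),np.sin(np.radians(deg)),0])
Z=np.array([0,0,1.])
def tilted(u,a,sgn): # initial grasp; body toward +u, up
    a=np.radians(a); return rot(-Z*np.cos(a)-u*np.sin(a), sgn*np.cross(Z,u))
E
python3 - <<'E'
from h import *
o=env.get_obs(); M=env.get_calibration("wrist")["camera_from_world"]; cp=-M[:3,:3].T@M[:3,3]
print("cam in tool",o["tool_rot"].T@(cp-o["ee_pos"]), "look in tool",o["tool_rot"].T@(-M[2,:3]))
p=np.load("box.npy"); f=box_pts(p)
F=np.array([532,-218,0]); u=d2(123.5)
def ik(n,pos,R):
    q=env.solve_ik(pos,R); print(n,q); return q
for s in(1,-1):
  for a in (30,45):
    R=tilted(u,a,s); ik(f"grasp s{s} a{a} x.z={R[2,0]:.2f}",F+u*20+Z*8,R); ik("  lift",F+u*20+Z*120,R)
# final: tool points x' cos a - z sin a ; jaw horizontal
yawb=p[2]
for pos in ([450,-80,60],[400,0,60],[480,-150,60],[520,-120,60]):
  for ang in (-60,-30,0,30,60):
    for s in (1,-1):
        xd=d2(ang); a=np.radians(45)
        R=rot(xd*np.cos(a)-Z*np.sin(a), s*np.cross(Z,xd)); q=env.solve_ik(np.array(pos,float),R); print(pos,ang,s,R[2,0].round(2),q)
# vertical over bay; jaw along box y
jb=f([0,1,0])-f([0,0,0])
for s in(1,-1): ik("bay",f([-34,-86,60]),rot(-Z,s*jb)); ik("behind lid",f([130,0,250]),rot(-Z,s*jb)); ik("behind lid jawx",f([130,0,250]),rot(-Z,s*(f([1,0,0])-f([0,0,0])))); ik("latch",f([-110,50,90]),rot(-Z,s*jb))
print("jaw yaw",yawb)
E
```

```text
cam in tool [  66.018    0.455 -142.825] look in tool [-0.264 -0.     0.965]
grasp s1 a30 x.z=0.50 None
  lift [-0.336  0.395  1.951 -0.726  0.473  2.823]
grasp s1 a45 x.z=0.71 None
  lift None
grasp s-1 a30 x.z=-0.50 None
  lift [-0.336  0.395  1.951 -0.726  0.473 -0.319]
grasp s-1 a45 x.z=-0.71 None
  lift None
[450, -80, 60] -60 1 -0.71 None
[450, -80, 60] -60 -1 0.71 None
[450, -80, 60] -30 1 -0.71 [-0.179  0.512  2.507  3.535  0.671  1.504]
[450, -80, 60] -30 -1 0.71 [-0.179  0.512  2.507  3.535  0.671 -1.637]
[450, -80, 60] 0 1 -0.71 [-0.658  0.514  2.556  2.436  0.73   1.636]
[450, -80, 60] 0 -1 0.71 [-0.658  0.514  2.556  2.436  0.73  -1.506]
[450, -80, 60] 30 1 -0.71 [-0.877  0.529  2.343  1.466  0.776  1.955]
[450, -80, 60] 30 -1 0.71 [-0.877  0.529  2.343  1.466  0.776 -1.187]
[450, -80, 60] 60 1 -0.71 [-0.853  0.609  2.04   0.896  1.03   2.12 ]
[450, -80, 60] 60 -1 0.71 [-0.853  0.609  2.04   0.896  1.03  -1.022]
[400, 0, 60] -60 1 -0.71 None
[400, 0, 60] -60 -1 0.71 None
[400, 0, 60] -30 1 -0.71 [0.159 0.516 2.574 3.859 0.746 1.523]
[400, 0, 60] -30 -1 0.71 [ 0.159  0.51
[... 1381 characters left out ...]
581  2.131  1.369  0.776  2.187]
[520, -120, 60] 30 -1 0.71 [-0.805  0.581  2.131  1.369  0.776 -0.955]
[520, -120, 60] 60 1 -0.71 [-0.8    0.686  1.819  0.868  1.1    2.267]
[520, -120, 60] 60 -1 0.71 [-0.8    0.686  1.819  0.868  1.1   -0.874]
bay [-0.017  0.527  1.771 -0.     0.844 -1.47 ]
behind lid [ 0.084  0.665  0.936 -0.     1.541 -1.369]
behind lid jawx [ 0.084  0.665  0.936 -0.     1.541  0.202]
latch [ 0.286  0.457  1.789 -0.     0.895 -1.166]
bay [-0.017  0.527  1.771 -0.     0.844  1.672]
behind lid [ 0.084  0.665  0.936 -0.     1.541  1.773]
behind lid jawx [ 0.084  0.665  0.936 -0.     1.541 -2.94 ]
latch [ 0.286  0.457  1.789 -0.     0.895  1.975]
jaw yaw -0.11836241234552394
```

```bash
python3 - <<'E'
from h import *
F=np.array([532,-218,0]); u=d2(-56.5)
for a in(20,25,30,35):
    R=tilted(u,a,-1)
    print(a,R[2,0].round(2),env.solve_ik(F+u*20+Z*6,R),env.solve_ik(F+u*20+Z*160,R))
for a in (20,25,30,35):
  for pos in ([480,-90,55],[560,-80,55],[600,-100,55]):
   for ang in (-40,-20,0,20,40,60,80):
        xd=d2(ang); aa=np.radians(a)
        R=rot(xd*np.cos(aa)-Z*np.sin(aa), -np.cross(Z,xd)); q=env.solve_ik(np.array(pos,float),R); q2=env.solve_ik(np.array(pos,float)+Z*110,R)
        if q is not None and q2 is not None: print(a,pos,ang,q,q2)
E
```

```text
20 -0.34 [-0.606  0.873  1.279  0.132  1.317  1.897] [-0.606  0.708  1.153  0.127  1.607  1.935]
25 -0.42 [-0.619  0.922  1.201  0.154  1.431  1.885] [-0.619  0.76   1.081  0.154  1.71   1.928]
30 -0.5 [-0.631  0.973  1.122  0.175  1.543  1.877] [-0.631  0.813  1.009  0.18   1.812  1.925]
35 -0.57 [-0.642  1.027  1.041  0.196  1.655  1.873] [-0.642  0.868  0.937  0.207  1.913  1.927]
20 [480, -90, 55] -40 [ 0.089  0.961  2.47   3.879  1.432 -1.365] [ 0.089  0.549  2.476  3.963  1.141 -1.661]
20 [480, -90, 55] -20 [-0.332  1.15   2.666  3.158  1.897 -1.56 ] [-0.332  0.592  2.676  3.158  1.348 -1.569]
20 [480, -90, 55] 0 [-0.832  1.139  2.658  2.367  1.686 -2.042] [-0.832  0.588  2.668  2.337  1.3   -1.658]
20 [480, -90, 55] 20 [-1.032  0.952  2.455  1.847  1.283 -1.843] [-1.032  0.549  2.461  1.712  1.2   -1.432]
20 [480, -90, 55] 40 [-1.036  0.883  2.192  1.384  1.233 -1.502] [-1.036  0.588  2.196  1.295  1.301 -1.204]
20 [480, -90, 55] 60 [-0.964  0.901  1.917  1.05   1.372 -1.274] [-0.964  0.669  1.921  1.022  1.489 -1.075]
20 [480, -90, 55] 80 [-0.859  0.961  1.647  0.816  1.578 -
[... 7230 characters left out ...]
.698  0.71   1.493  0.789  1.562 -0.797]
35 [600, -100, 55] -20 [-0.248  0.682  2.255  3.262  0.756 -1.601] [-0.248  0.385  2.202  3.349  0.411 -1.704]
35 [600, -100, 55] 0 [-0.499  0.681  2.259  2.555  0.787 -1.435] [-0.499  0.384  2.205  2.242  0.524 -1.045]
35 [600, -100, 55] 20 [-0.672  0.699  2.132  1.891  0.827 -1.208] [-0.672  0.439  2.083  1.593  0.774 -0.784]
35 [600, -100, 55] 40 [-0.74   0.749  1.919  1.369  0.977 -0.993] [-0.74   0.534  1.877  1.214  1.048 -0.702]
35 [600, -100, 55] 60 [-0.734  0.829  1.662  1.028  1.21  -0.885] [-0.734  0.651  1.623  0.971  1.328 -0.694]
35 [600, -100, 55] 80 [-0.682  0.929  1.385  0.802  1.476 -0.868] [-0.682  0.777  1.347  0.798  1.609 -0.732]
```

Plan:
1. Grip the filter across its 60 mm width at the outer end, with the tool tilted 30°.
2. Turn it upright and set it on the bench.
3. Regrasp it across the 20 mm from above and put it in the bay.

First I'll go to a viewing pose, clear of the lid, and check the choice close up.

```bash
python3 - <<'E'
from h import *
q=env.solve_ik(np.array([400,0,330.]),rot(-Z,[0,1,0])); q[5]=0.9; 
env.movej(q); print(env.get_obs()["time"])
F=np.array([532,-218,10.]); u=d2(-56.5); R=tilted(u,30,-1)
pre=F+u*23-R[:,2]*125
env.goto(pre,R); o=env.get_obs(); print(o["time"],o["ee_pos"],o["contact_force"])
c=env.get_calibration("wrist"); im=env.snapshot("wrist"); cv2.imwrite("pics/w1.png",im)
import pickle; pickle.dump(c,open("w1.pkl","wb"))
C=[F+s*u*40+t*np.cross(Z,u)*30+Z*10 for s,t in((1,1),(1,-1),(-1,-1),(-1,1))]
print(proj(c,C))
E
```

```text
2.15
3.6667 [ 579.992 -288.38   119.705] [ 0.174 -0.325 -0.008]
[[289.792 186.941]
 [368.392 187.129]
 [360.667 250.55 ]
 [296.262 250.406]]
```

View pics/w1.png

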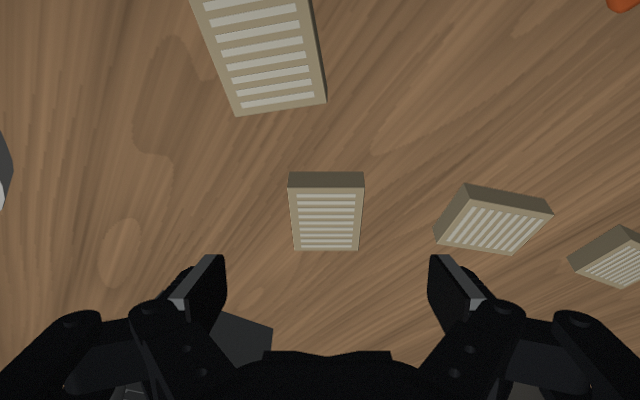

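The filter is centred at (326,215), with top corners at about (287,188), (365,187), (359,250) and (295,250). They match the projection within 2–3 px. The neighbour at (639,-318) shows at (260,50). I'll refine with an enlarged crop.

```bash
python3 - <<'E'
from h import *
im=cv2.imread("pics/w1.png"); crop(im,270,160,380,265,6,"pics/w1c.png")
E
```

```text
(no output)
```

View pics/w1c.png

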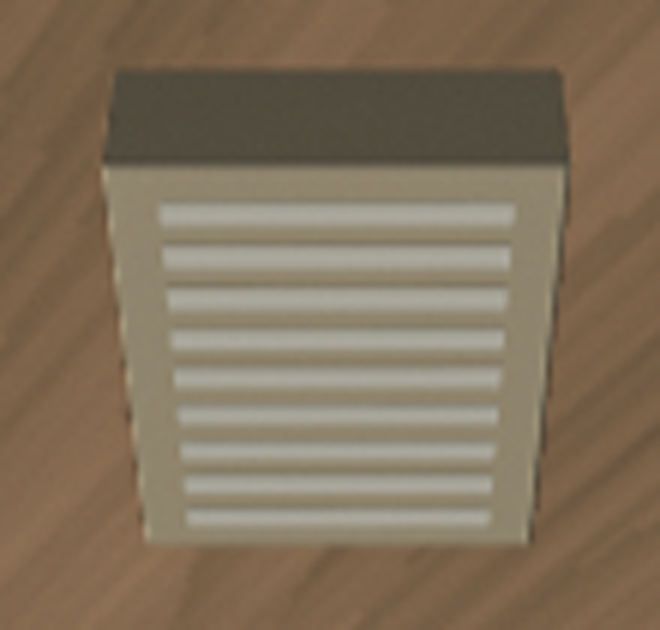

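```bash
python3 - <<'E'
from h import *
import pickle; c=pickle.load(open("w1.pkl","rb"))
W=lambda a,b:(270+(a+.5)/6-.5,160+(b+.5)/6-.5)
P=np.array([onz(c,W(*q),20) for q in [(105,165),(568,165),(530,543),(147,543)]]); 
d=np.diff(np.r_[P,P[:1]],axis=0); print(P.mean(0),np.linalg.norm(d,axis=1),np.degrees(np.arctan2(d[:,1],d[:,0])))
B=np.array([onz(c,W(*q),0) for q in [(116,70),(562,70)]]); print(B,P[:2])
u=(P[0]+P[1]-P[2]-P[3]); u[2]=0; u/=np.linalg.norm(u); print(np.degrees(np.arctan2(u[1],u[0])))
F=P.mean(0); F[2]=10
R=tilted(u,30,-1)
tcp=F+u*16; tcp[2]=5.0
np.savez("grasp.npz",F=F,u=u,R=R,tcp=tcp)
env.move_straight(tcp-R[:,2]*100,200,R)
env.move_straight(tcp,120)
o=env.get_obs(); print(o["time"],o["ee_pos"],tcp,o["contact_force"])
env.gripper_to(50,60); o=env.get_obs(); print(o["time"],o["opening"],o["contact_force"],o["ee_pos"])
env.move_straight(tcp+Z*25,60)
o=env.get_obs(); print(o["time"],o["opening"],o["contact_force"],o["ee_pos"])
cv2.imwrite("pics/w2.png",env.snapshot("wrist"))
E
```

```text
[ 534.204 -216.865   20.   ] [58.914 79.327 59.387 79.36 ] [-146.316  123.901   33.716  -56.44 ]
[[ 580.436 -232.546    0.   ]
 [ 530.489 -265.829    0.   ]] [[ 580.745 -233.521   20.   ]
 [ 531.722 -266.195   20.   ]]
-56.269536267077854
5.0167 [ 543.778 -230.919    5.788] [ 543.089 -230.171    5.   ] [-0.143  0.026  0.548]
5.3833 58.46439128568503 [ 1.24  -2.271  5.564] [ 543.757 -230.907    5.938]
5.95 58.30946964337238 [ 0.546  0.979 -2.103] [ 543.109 -230.146   30.135]
```

View pics/w2.png

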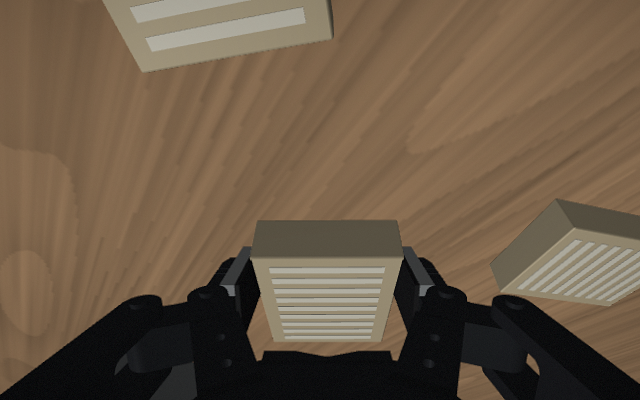

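Grip is good: opening 58.3 mm and the filter sits square between the pads at (326,280). Next I'll lift it, turn it upright and set it down.

```bash
python3 - <<'E'
from h import *
g=np.load("grasp.npz"); F,u,R=g["F"],g["u"],g["R"]; tcp=np.array([543.757,-230.907,5.938])
p=np.load("box.npy"); xp=d2(90+np.degrees(p[2]))
v=np.cross(Z,u)
Q=np.c_[Z,np.cross(Z,xp),-xp]@np.c_[u,v,Z].T
R1=Q@R; print(np.linalg.det(Q),R1)
S=np.array([540.,-110,40]); T1=S-Q@(F-tcp); print(T1)
np.savez("stand.npz",R1=R1,S=S,T1=T1,xp=xp)
o=env.get_obs(); pos=o["ee_pos"].copy()
env.move_straight([pos[0],pos[1],185],250)
print(env.get_obs()["time"],env.solve_ik(T1+Z*110,R1))
env.goto(T1+Z*110,R1); o=env.get_obs(); print(o["time"],o["opening"],o["ee_pos"])
env.move_straight(T1+Z*12,150); o=env.get_obs(); print(o["time"],o["opening"],o["contact_force"],o["ee_pos"])
cv2.imwrite("pics/s3.png",env.snapshot("scene")); cv2.imwrite("pics/w3.png",env.snapshot("wrist")); 
im=env.snapshot("top");cv2.imwrite("pics/t3.png",im); crop(im,220,140,460,320,3.3,"pics/t3c.png")
im=cv2.imread("pics/s3.png"); crop(im,200,120,440,320,3,"pics/s3c.png")
E
```

```text
0.9999999999999998 [[ 0.059  0.993  0.102]
 [ 0.497 -0.118  0.86 ]
 [ 0.866  0.    -0.5  ]]
[ 540.334 -105.949   56.983]
6.7667 [-0.758  0.766  1.446  0.775  1.686 -0.866]
9.15 58.21750660020321 [ 540.369 -105.979  166.89 ]
9.95 58.37857978092597 [-0.055 -0.554 -1.457] [ 540.643 -106.081   69.509]
```

View pics/s3c.png

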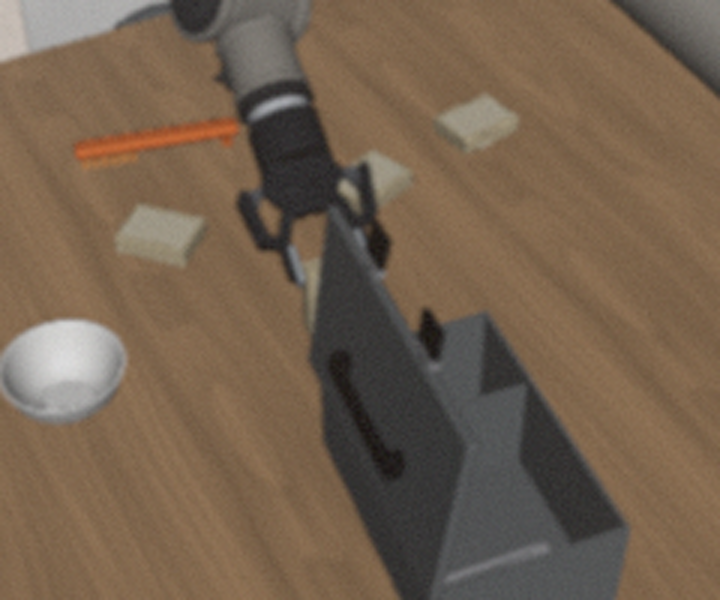

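View pics/w3.png

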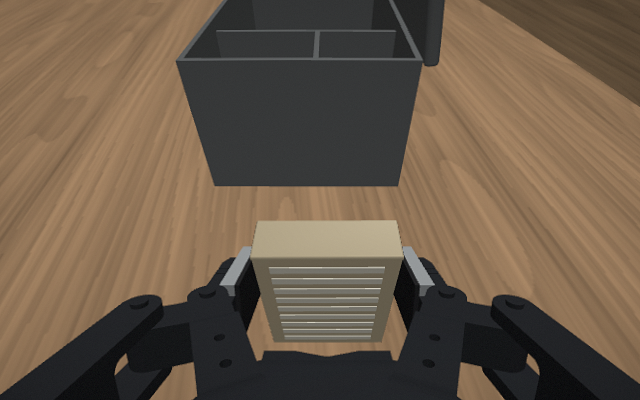

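The filter is upright and hasn't slipped: it sits at the same pixels in the grip as before. The box's right wall looks square to the tool, so the yaw is right. I'll lower to contact and release.

```bash
python3 - <<'E'
from h import *
s=np.load("stand.npz"); T1,R1,S,xp=s["T1"],s["R1"],s["S"],s["xp"]
f0=env.get_obs()["contact_force"][2]
env.move_straight(T1+Z*2.5,60)
for k in np.arange(1.5,-4,-1):
    env.move_straight(T1+Z*k,20); o=env.get_obs(); df=o["contact_force"][2]-f0
    print(k,o["ee_pos"][2],df)
    if df>3: break
env.gripper_to(85,60); o=env.get_obs(); print(o["time"],o["opening"],o["contact_force"],o["ee_pos"])
pos=o["ee_pos"]
env.move_straight(T1+Z*k-R1[:,2]*75,150)
o=env.get_obs(); print(o["time"],o["ee_pos"])
c=env.get_calibration("wrist"); im=env.snapshot("wrist"); cv2.imwrite("pics/w4.png",im)
import pickle; pickle.dump(c,open("w4.pkl","wb"))
v=np.cross(Z,xp)
C=[S+a*v*30+b*xp*10+z*Z for z in(40,-40) for a,b in((1,1),(1,-1),(-1,-1),(-1,1))]
print(proj(c,C))
E
```

```text
1.5 58.50405955388647 -0.4944166001783178
0.5 57.98135197147291 3.492183995187761
11.2917 85.24945293473274 [-0.004 -0.14  -1.078] [ 540.302 -105.902   57.396]
11.9417 [ 532.444 -169.974   94.64 ]
[[279.072 182.954]
 [275.747 205.42 ]
 [376.533 205.375]
 [373.258 182.91 ]
 [289.066 257.014]
 [287.05  278.511]
 [365.53  278.48 ]
 [363.536 256.984]]
```

View pics/w4.png

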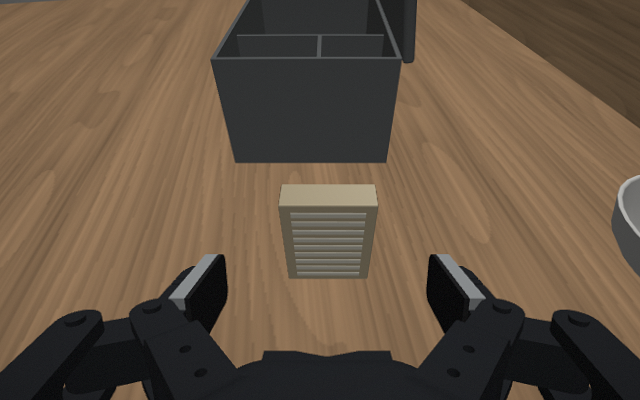

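The filter stands upright on the bench. Its top face corners are (281,184), (376,184), (378,206) and (279,206), within 2 px of the prediction. I'll locate its top and the box's right wall from this view, then regrasp from above.

```bash
python3 - <<'E'
from h import *
im=cv2.imread("pics/w4.png"); crop(im,200,40,420,290,3.2,"pics/w4c.png")
import pickle; c=pickle.load(open("w4.pkl","rb"))
p=np.load("box.npy"); f=box_pts(p)
print("box pred",proj(c,[f(q) for q in ([-80,-130,110],[80,-130,110],[-80,-130,0],[80,-130,0])]))
E
```

```text
box pred [[207.504  60.263]
 [400.895  59.851]
 [233.164 164.33 ]
 [384.915 164.208]]
```

View pics/w4c.png

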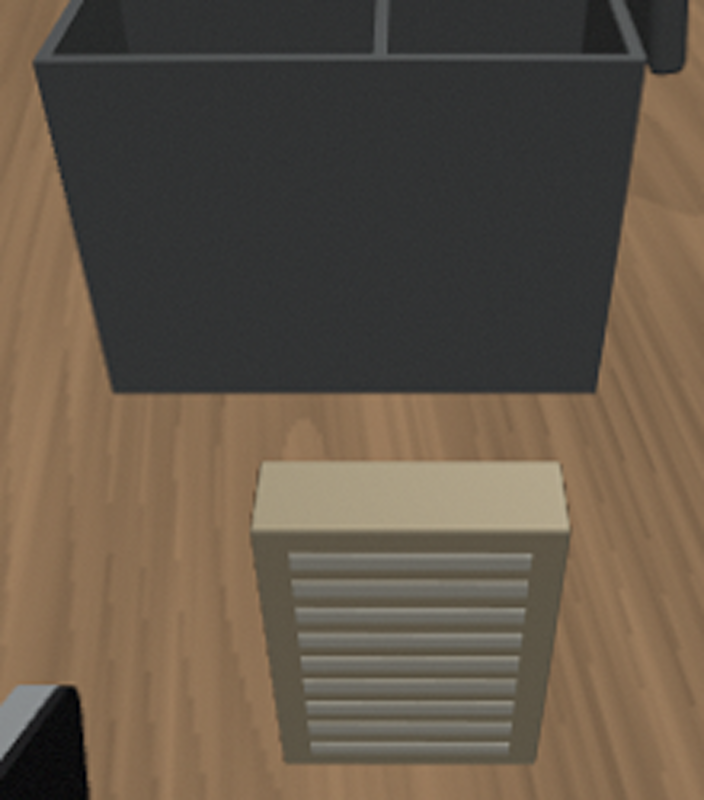

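```bash
cat > fit2.py <<'E'
from h import *
import pickle
from scipy.optimize import least_squares
c=pickle.load(open("w4.pkl","rb")); p=np.load("box.npy")
W=lambda a,b:np.array((200+(a+.5)/3.2-.5,40+(b+.5)/3.2-.5))
m=[(W(37,64),[-80,-130,110]),(W(643,62),[80,-130,110]),(W(113,392),[-80,-130,0]),(W(597,391),[80,-130,0])]
r=lambda s:np.concatenate([proj(c,box_pts([*s,1.4])(q))[0]-uv for uv,q in m])
s=least_squares(r,p[:3]); print(p[:4],s.x,s.fun.round(2))
fl=[(W(262,463),1,1),(W(561,463),-1,1),(W(569,531),-1,-1),(W(252,532),1,-1)]
P=np.array([onz(c,uv,80) for uv,_,_ in fl]); print(P, P.mean(0), [np.linalg.norm(P[i]-P[(i+1)%4]) for i in range(4)])
B=np.array([onz(c,W(*q),0) for q in ((285,762),(537,762))]); print("foot near edge",B, "top near",P[2:])
np.save("wfit.npy",s.x); np.save("ftop.npy",P.mean(0))
E
python3 fit2.py
```

```text
[552.371 149.053  -0.118   1.438] [553.958 152.192  -0.117] [-1.1  -0.97  1.32 -0.84  0.09  0.28 -0.39  0.34]
[[ 512.916  -98.039   80.   ]
 [ 571.757 -105.076   80.   ]
 [ 569.122 -123.717   80.   ]
 [ 510.596 -116.982   80.   ]] [ 541.098 -110.953   80.   ] [np.float64(59.260537663950686), np.float64(18.827068510136176), np.float64(58.912906791325995), np.float64(19.084464552051372)]
foot near edge [[ 510.324 -115.89     0.   ]
 [ 570.206 -123.043    0.   ]] top near [[ 569.122 -123.717   80.   ]
 [ 510.596 -116.982   80.   ]]
```

```bash
python3 - <<'E'
from h import *
s=np.load("stand.npz"); xp=s["xp"]; ft=np.load("ftop.npy")
Rv=rot(-Z,xp); np.save("Rv.npy",Rv)
o=env.get_obs(); pos=o["ee_pos"].copy()
env.move_straight([pos[0],pos[1],170],250)
T=np.array([ft[0],ft[1],52.]); print(env.solve_ik(T+Z*100,Rv), env.get_obs()["joint_positions"])
env.goto(T+Z*100,Rv)
env.gripper_to(60)
print(env.get_obs()["time"])
env.move_straight(T,150); o=env.get_obs(); print(o["time"],o["ee_pos"],o["contact_force"])
env.gripper_to(10,60); o=env.get_obs(); print(o["time"],o["opening"],o["contact_force"],o["ee_pos"])
env.move_straight(T+Z*12,100)
o=env.get_obs(); print(o["time"],o["opening"],o["contact_force"])
cv2.imwrite("pics/w5.png",env.snapshot("wrist"))
E
```

```text
[-0.341  0.466  1.564 -0.     1.112 -1.793] [-0.834  0.81   1.332  0.731  1.78  -0.866]
13.7083
14.525 [ 541.705 -111.154   52.756] [0.338 0.174 0.191]
14.9667 18.957600286073895 [-0.037 -0.1    5.785] [ 541.76  -111.176   52.927]
15.2333 18.916702971111107 [ 1.529  0.365 -2.115]
```

View pics/w5.png

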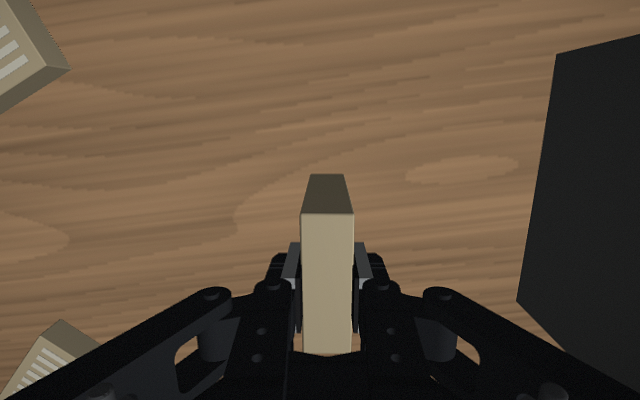

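```bash
python3 - <<'E'
from h import *
Rv=np.load("Rv.npy"); p=np.load("box.npy"); w=np.load("wfit.npy"); p2=np.r_[(p[:3]+w)/2,p[3]]; np.save("box2.npy",p2); f=box_pts(p2)
b=f([-34,-86,5]); print(b)
env.move_straight([515,-100,185],250)
env.move_straight([b[0],b[1],190],250)
o=env.get_obs(); print(o["time"],o["ee_pos"],o["opening"])
c=env.get_calibration("wrist"); im=env.snapshot("wrist"); cv2.imwrite("pics/w6.png",im)
import pickle; pickle.dump(c,open("w6.pkl","wb"))
Q=dict(rimFR=[-80,-130,110],rimFRin=[-76,-126,110],div=[8,-126,100],divj=[8,-46,100],divf=[-76,-46,100],ribLa=[-76,-69,20],ribRa=[-76,-103,20],ribLb=[8,-69,20],ribRb=[8,-103,20],fl=[-76,-126,5])
for k,q in Q.items(): print(k,proj(c,f(q))[0])
E
```

```text
[509.306  69.208   5.   ]
16.7583 [509.135  68.532 189.124] 18.878244146823025
rimFR [259.77  142.833]
rimFRin [266.181 148.993]
div [273.858 260.631]
divj [380.844 260.607]
divf [385.94  147.339]
ribLa [345.899 138.251]
ribRa [308.577 138.275]
ribLb [344.687 225.628]
ribRb [309.829 225.64 ]
fl [285.314 137.097]
```

View pics/w6.png

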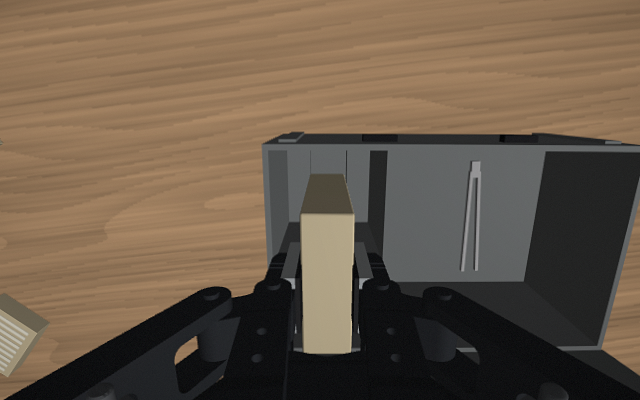

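The filter hangs square above the bay. The ribs are visible at columns 310 and 347 (predicted 308.6 and 345.9), and the rim corner at (263,144) is about 3 px right of prediction. I'll shift the target by +1.5 mm in y and +0.7 mm in x, then lower with force checks.

```bash
python3 - <<'E'
from h import *
p=np.load("box2.npy"); p[0]+=.7; p[1]+=1.6; np.save("box3.npy",p); f=box_pts(p)
b=f([-34,-86,0]); 
env.move_straight([b[0],b[1],110],150)
env.move_straight([b[0],b[1],80],80); o=env.get_obs(); print(o["time"],o["ee_pos"],o["contact_force"]); f0=o["contact_force"]
ok=True
for z in (74,69,65,62,60,59,58,57,56,55):
    env.move_straight([b[0],b[1],z],40); o=env.get_obs(); d=o["contact_force"]-f0; print(z,o["ee_pos"][2].round(2),d)
    if np.abs(d).max()>5: break
print(o["time"])
env.wait(.1); im=env.snapshot("wrist"); cv2.imwrite("pics/w7.png",im)
E
```

```text
18.0167 [510.258  70.817  80.285] [ 0.357  0.523 -0.952]
74 73.96 [-0.897 -1.457  0.183]
69 68.71 [-0.242 -1.136 -0.481]
65 64.72 [-0.361 -1.014  0.304]
62 61.87 [ 0.145  2.267 -0.232]
60 60.34 [0.848 6.54  1.079]
19.3417
```

View pics/w7.png

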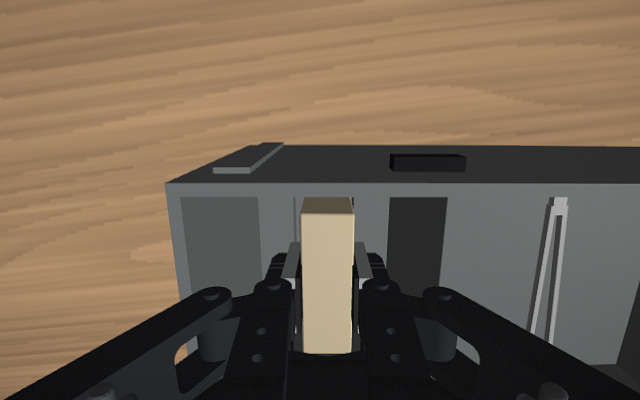

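```bash
python3 - <<'E'
from h import *
im=cv2.imread("pics/w7.png"); im=np.clip(im.astype(float)*1.8+15,0,255).astype(np.uint8); crop(im,150,140,480,400,2.3,"pics/w7c.png")
c=env.get_calibration("wrist"); f=box_pts(np.load("box3.npy"))
Q=dict(rimFRin=[-76,-126,110],rimdivR=[8,-126,110],divf=[-76,-46,100],divj=[8,-46,100],ribLa=[-76,-69,20],ribRa=[-76,-103,20],ribLaf=[-76,-69,5],ribRaf=[-76,-103,5])
for k,q in Q.items(): print(k,proj(c,f(q))[0])
o=env.get_obs(); print(o["ee_pos"],o["contact_force"],o["torque"],f([-34,-86,0]))
E
```

```text
rimFRin [182.093 196.404]
rimdivR [210.764 425.415]
divf [449.912 188.267]
divj [427.746 402.088]
ribLa [355.472 155.277]
ribRa [292.688 155.342]
ribLaf [353.326 151.963]
ribRaf [295.149 152.023]
[510.624  71.746  60.307] [1.648 6.727 0.444] [ 0.856 -0.153  0.014] [510.006  70.808   0.   ]
```

View pics/w7c.png

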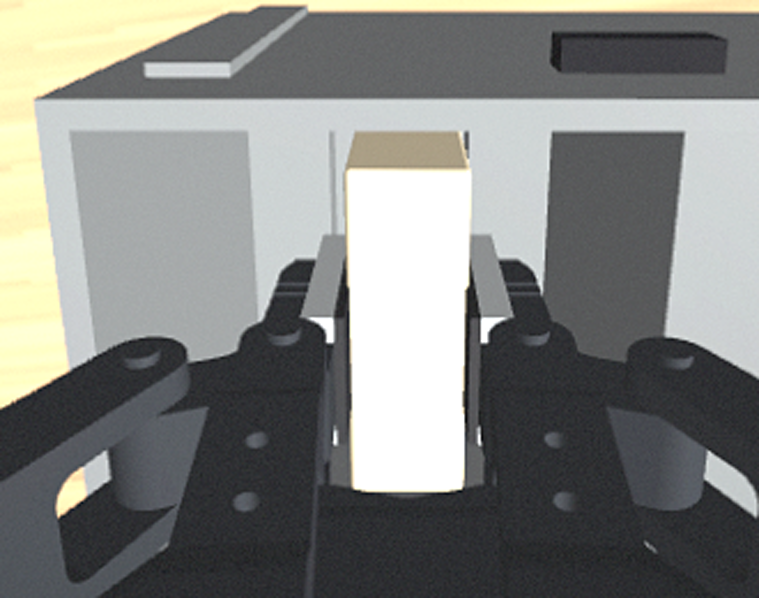

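The rim projects where the model says, at (182,196), so the pose is good. The +6.5 N in y, with a torque arm well above the foot, points to the right finger knuckle touching the right wall's rim. The divider side is 10 mm lower and the foot has 7 mm of play each way. So I'll rise, shift 4 mm left, set it down, and open only a little.

```bash
python3 - <<'E'
from h import *
f=box_pts(np.load("box3.npy")); b=f([-34,-86,0]); s=f([-34,-82,0])
env.move_straight([b[0],b[1],68],60)
env.move_straight([s[0],s[1],68],40); o=env.get_obs(); f0=o["contact_force"]; print(o["time"],o["ee_pos"],f0)
for z in (64,62,60,59,58,57,56,55):
    env.move_straight([s[0],s[1],z],40); o=env.get_obs(); d=o["contact_force"]-f0; print(z,o["ee_pos"].round(2),d,o["torque"])
    if np.abs(d).max()>5: break
print(o["time"])
E
```

```text
20.025 [510.369  74.898  67.841] [-0.688 -0.311 -1.472]
64 [510.14  74.74  63.52] [0.864 0.062 0.193] [ 0.022  0.001 -0.018]
62 [510.38  74.74  61.84] [0.555 0.11  0.855] [ 0.07  -0.056  0.006]
60 [510.38  74.77  59.88] [ 0.997 -0.153  0.346] [-0.055 -0.006  0.048]
59 [510.43  74.76  58.94] [0.405 0.898 0.658] [-0.021 -0.004 -0.01 ]
58 [510.42  74.81  57.94] [0.381 0.32  0.173] [ 0.058  0.013 -0.003]
57 [510.46  74.77  56.98] [1.704 0.134 1.403] [ 0.041 -0.026 -0.029]
56 [510.54  74.81  56.96] [-2.789 -0.572 10.042] [-0.018  0.535 -0.04 ]
21.775
```

That's clean floor contact: z force only, at TCP z≈57. Release.

```bash
python3 - <<'E'
from h import *
f=box_pts(np.load("box3.npy")); s=f([-34,-82,0])
env.move_straight([s[0],s[1],57],20)
env.gripper_to(27); o=env.get_obs(); print(o["time"],o["opening"],o["contact_force"],o["ee_pos"])
env.move_straight([s[0],s[1],75],60); o=env.get_obs(); print(o["contact_force"])
env.move_straight([s[0],s[1],150],150)
env.move_straight([s[0]-70,s[1],230],250)
o=env.get_obs(); print(o["time"],o["contact_force"])
c=env.get_calibration("wrist"); im=env.snapshot("wrist"); cv2.imwrite("pics/w8.png",im)
im=env.snapshot("top"); crop(im,120,90,280,240,5,"pics/t8.png")
t=s+np.array([0,0,85]);
e=lambda x,y,z:f([x,y,z])
print(proj(c,[e(-34+a*30,-82+b*10,85) for a,b in((-1,1),(-1,-1),(1,-1),(1,1))]))
E
```

```text
22.3 26.959258590542955 [-1.261  7.723  9.19 ] [511.308  75.994  58.209]
[1.161 0.067 0.334]
23.975 [ 0.112 -0.123  0.707]
[[346.624 231.679]
 [324.446 231.698]
 [324.613 291.154]
 [345.663 291.133]]
```

View pics/w8.png

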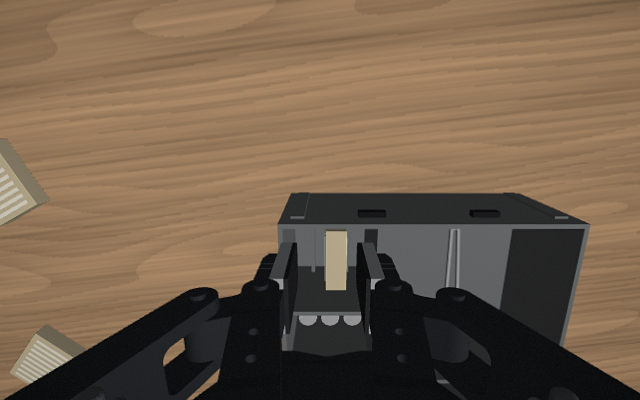

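View pics/t8.png

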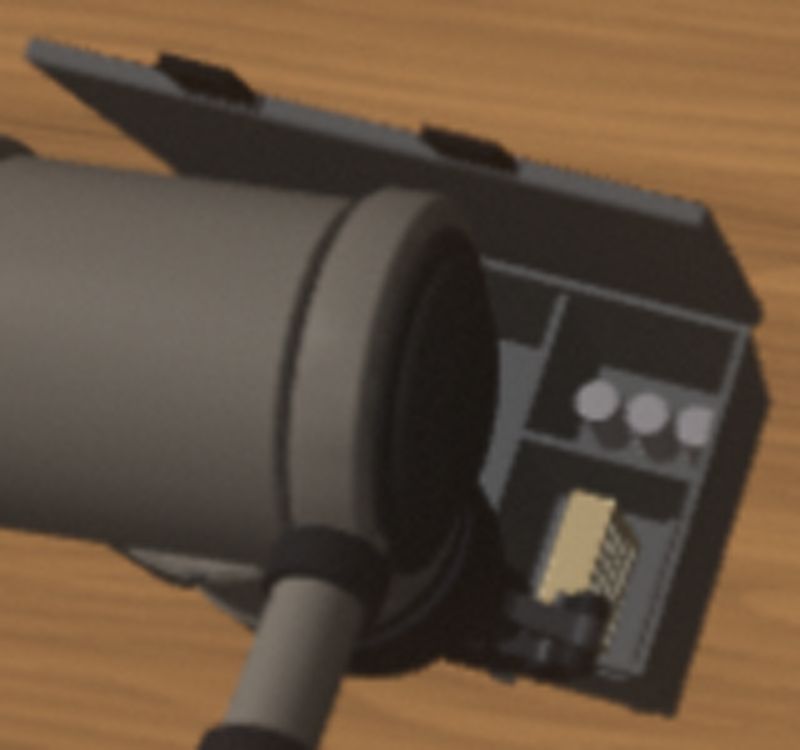

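The filter stands free between the ribs. Its top shows at (325–347, 231–290), within 1 px of the projection for an upright filter at that spot. Next I'll shut the lid: go over it, come down behind, and follow its arc with closed fingers between the latches.

```bash
python3 - <<'E'
from h import *
p=np.load("box3.npy"); f=box_pts(p); Rv=np.load("Rv.npy")
def T(th,r=145,extra=11): 
    q=lidpt(th,r,10,0); return f([q[0]+extra,0,q[2]])
# feasibility
W=[f([-110,-40,350]),f([140,0,350]),f([130,0,255])]+[T(t) for t in (1.4,1.2,1,.8,.6,.4,.2,0)]
for w in W: 
    if env.solve_ik(w,Rv) is None: print("no",w)
env.gripper_to(0)
env.move_straight(W[0],250); 
env.move_straight(W[1],250); o=env.get_obs(); print(o["time"],o["ee_pos"],o["contact_force"])
cv2.imwrite("pics/s9.png",env.snapshot("scene")); 
c=env.get_calibration("wrist"); cv2.imwrite("pics/w9.png",env.snapshot("wrist"))
print(proj(c,[f(lidpt(p[3],164,10,y)) for y in(-134,134)]+[f(latchpt(p[3],1.57,30,y)) for y in(-50,50)]))
im=cv2.imread("pics/s9.png"); crop(im,230,120,430,345,2.6,"pics/s9c.png")
E
```

```text
26.2917 [692.6   135.51  349.225] [ 0.197 -0.278  0.37 ]
[[113.8   103.26 ]
 [539.282 102.832]
 [228.998  78.492]
 [423.779  78.286]]
```

View pics/w9.png

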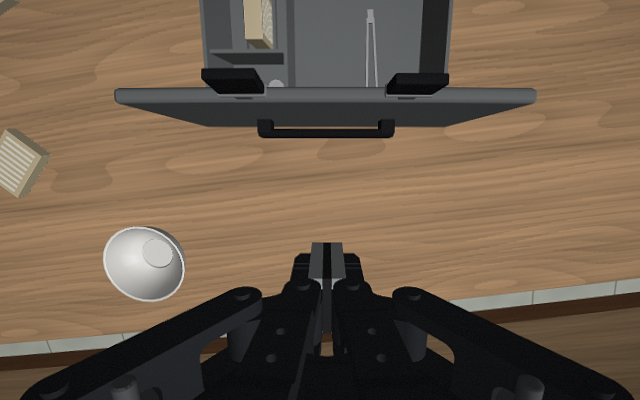

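View pics/s9c.png

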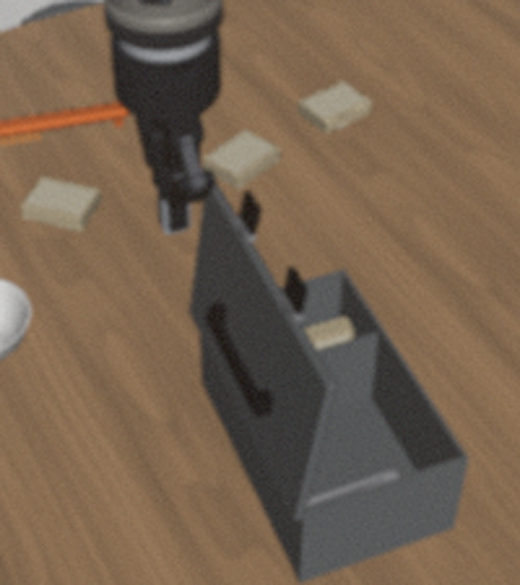

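Lid edge at rows 88–103 and columns 114–536, matching the prediction (102.8; 114–539). The filter still stands at (258,22). I'll descend and push.

```bash
python3 - <<'E'
from h import *
p=np.load("box3.npy"); f=box_pts(p)
def T(th,r=145,extra=11,dz=0): 
    q=lidpt(th,r,10,0); return f([q[0]+extra,0,q[2]+dz])
env.move_straight(f([130,0,256]),200)
env.move_straight(T(1.43,extra=22),120)
for th in (1.3,1.1,.9,.7,.5,.3,.14,.04):
    env.move_straight(T(th),130); o=env.get_obs(); print(th,o["time"],o["ee_pos"].round(1),o["contact_force"])
    if np.linalg.norm(o["contact_force"])>35: print("STOP"); break
cv2.imwrite("pics/w10.png",env.snapshot("wrist"))
E
```

```text
1.3 27.8667 [616.1 144.9 252.9] [ 0.682 -0.761 -1.012]
1.1 28.2417 [588.5 148.1 244. ] [ 0.301  0.894 -0.021]
0.9 28.6167 [563.3 151.1 230.1] [-0.213  0.79   1.18 ]
0.7 28.9917 [541.4 153.7 211.5] [-0.216 -0.134 -0.082]
0.5 29.3667 [523.4 155.9 188.8] [ 0.032 -0.32   0.413]
0.3 29.7417 [510.3 157.4 163. ] [0.344 0.938 0.208]
0.14 30.0667 [503.4 158.2 140.6] [-0.548 -1.101  0.538]
0.04 30.325 [500.9 158.5 126.1] [ 0.428  0.242 -0.072]
```

View pics/w10.png

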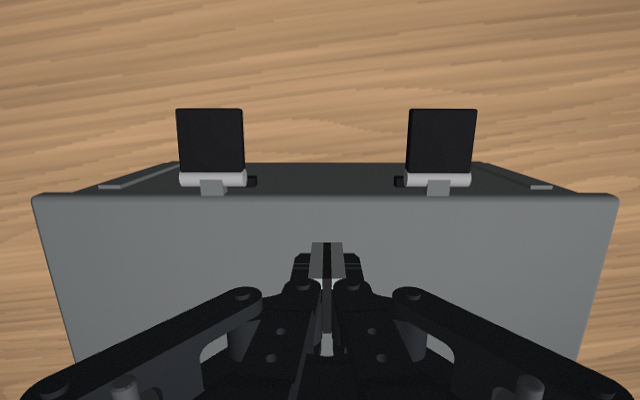

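The lid is nearly down, with the latches sticking out at (210,140) and (441,140). I'll press it home.

```bash
python3 - <<'E'
from h import *
p=np.load("box3.npy"); f=box_pts(p)
g=f([80-150+0,0,0])
for z in (122,120,119,118,117,116,115):
    env.move_straight([g[0],g[1],z],60); o=env.get_obs(); print(z,o["time"],o["ee_pos"].round(2),o["contact_force"])
    if o["contact_force"][2]>18: break
env.move_straight([g[0],g[1],190],200)
# latch look
v=f([-130,0,190]); env.move_straight(v,250); o=env.get_obs(); print(o["time"])
c=env.get_calibration("wrist"); cv2.imwrite("pics/w11.png",env.snapshot("wrist"))
cv2.imwrite("pics/s11.png",env.snapshot("scene"))
im=cv2.imread("pics/s11.png"); crop(im,270,160,430,345,3.2,"pics/s11c.png")
for n,P in dict(lidFR=lidpt(0,164,10,-134),lidFL=lidpt(0,164,10,134),LR=latchpt(0,1.57,30,-50),LL=latchpt(0,1.57,30,50),pR=latchpt(0,1.57,0,-50)).items(): print(n,proj(c,f(P))[0], proj(env.get_calibration("scene"),f(P))[0])
E
```

```text
122 30.8083 [484.12 160.54 122.25] [-0.722  0.501 -0.522]
120 31.0583 [484.65 160.51 120.05] [0.307 0.19  0.998]
119 31.3083 [484.69 160.53 119.96] [-1.887 -0.22   8.822]
118 31.5583 [484.72 160.54 119.86] [-5.153 -2.102 16.751]
117 31.8083 [484.75 160.53 119.77] [-7.647 -1.935 24.478]
32.7167
lidFR [135.239 279.129] [362.483 220.075]
lidFL [518.129 279.287] [412.502 294.778]
LR [253.277 226.521] [389.196 238.838]
LL [399.88  226.555] [408.277 266.079]
pR [255.749 266.747] [378.836 241.965]
```

View pics/w11.png

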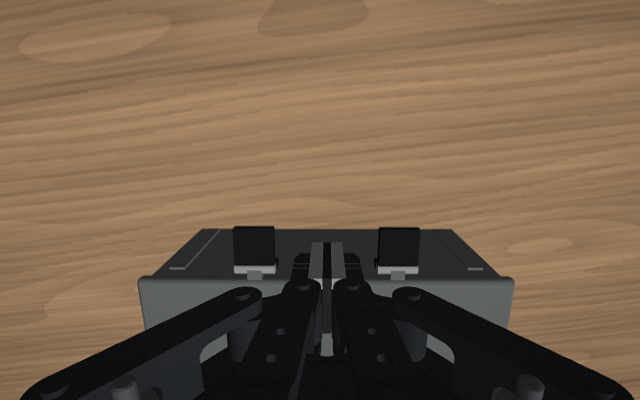

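View pics/s11c.png

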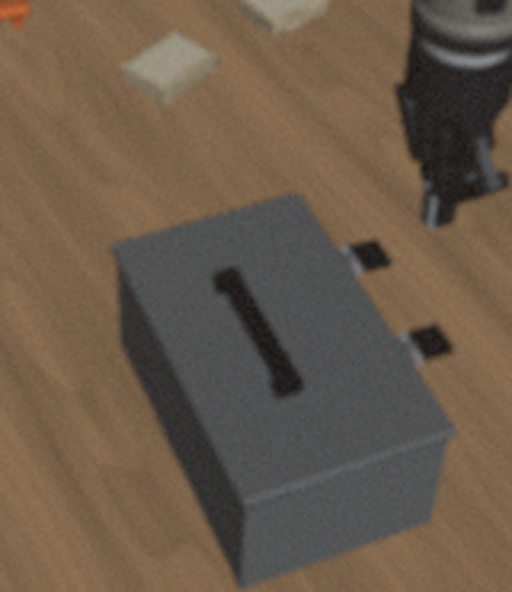

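The lid is shut: the finger stopped rigidly at z=119.9, matching the 120 mm closed height, under 24 N. The latches stick out level at (254,246) and (398,246). I'll fold them with a slightly tilted closed finger, first pressing down and then in.

```bash
cat > latch.py <<'E'
from h import *
import sys
p=np.load("box3.npy"); f=box_pts(p); bx=f([1,0,0])-f([0,0,0]); by=f([0,1,0])-f([0,0,0])
a=np.radians(20); Rt=rot(bx*np.sin(a)-Z*np.cos(a),by)
y=float(sys.argv[1])
for q in ([-111,y,150],[-111,y,100],[-110,y,86],[-100,y,86]):
    if env.solve_ik(f(q),Rt) is None: print("no IK",q)
env.move_straight(f([-114,y,150]),200,Rt)
for q in ([-112,y,122],[-111,y,110],[-110,y,98],[-110,y,86]):
    env.move_straight(f(q),100); o=env.get_obs(); print(q,o["ee_pos"].round(1),o["contact_force"])
for x in (-107,-105,-103.5,-102.5,-101.5,-100.5,-99.5,-98.5,-97.5):
    env.move_straight(f([x,y,86]),50); o=env.get_obs(); fx=o["contact_force"]@bx; print(x,o["ee_pos"].round(1),fx.round(2),o["contact_force"])
    if fx<-14: break
loc=np.array([bx,by,Z])@(o["ee_pos"]-f([0,0,0])); print("local",loc,o["time"])
env.move_straight(f([-140,y,90]),150)
env.move_straight(f([-140,y,150]),200); print(env.get_obs()["time"])
cv2.imwrite(f"pics/w_l{int(y)}.png",env.snapshot("wrist"))
im=env.snapshot("scene"); crop(im,330,200,430,320,5,f"pics/s_l{int(y)}.png")
E
python3 latch.py 50
```

```text
[-112, 50.0, 122] [449.1 214.6 122.2] [ 0.072 -0.211  0.136]
[-111, 50.0, 110] [449.6 214.8 110.2] [-0.202  0.131 -0.006]
[-110, 50.0, 98] [450.3 214.7  98. ] [ 0.239 -0.202  0.523]
[-110, 50.0, 86] [450.2 214.7  85.9] [-0.296 -0.216 -0.022]
-107 [453.7 214.4  86.3] -0.65 [-0.615  0.357  0.364]
-105 [455.6 214.2  86.1] -0.04 [-0.047 -0.069 -0.73 ]
-103.5 [456.9 214.   85.9] -0.89 [-0.931 -0.304 -0.665]
-102.5 [457.1 213.9  85.8] -5.8 [-5.708  1.145  1.85 ]
-101.5 [457.3 213.8  85.6] -10.51 [-10.313   2.316   5.479]
-100.5 [457.5 213.7  85.5] -15.36 [-14.862   5.122   8.28 ]
local [-102.915   49.786   85.513] 36.2083
37.075
```

View pics/w_l50.png

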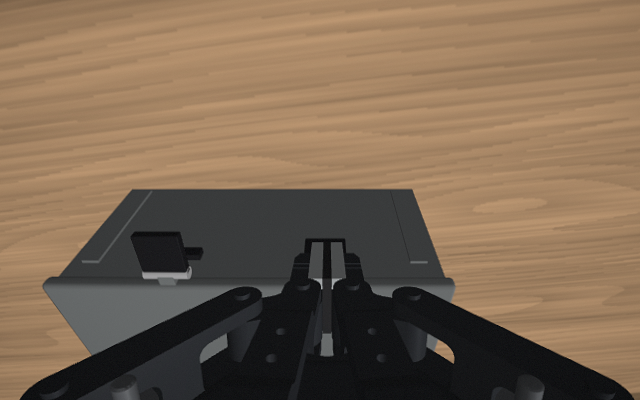

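The left latch stopped rigidly about where a flat latch face should be (forward corner at x≈-93, expected -94). Now the right one.

```bash
python3 latch.py -50; python3 - <<'E'
from h import *
f=box_pts(np.load("box3.npy")); Rv=np.load("Rv.npy")
env.move_straight(f([-190,0,150]),250)
a=np.radians(35); bx=f([1,0,0])-f([0,0,0]); by=f([0,1,0])-f([0,0,0])
R=rot(bx*np.sin(a)-Z*np.cos(a),by); P=f([-190,0,200])
if env.solve_ik(P,R) is not None: env.move_straight(P,200,R)
else: print("noik")
o=env.get_obs(); print(o["time"],o["contact_force"])
c=env.get_calibration("wrist"); im=env.snapshot("wrist"); cv2.imwrite("pics/w13.png",im)
for y in(-50,50):
  for ph in(0,.1,.3): print(y,ph,proj(c,f(latchpt(0,ph,30,y)))[0])
im=env.snapshot("scene"); cv2.imwrite("pics/s13.png",im); crop(im,290,180,430,330,4,"pics/s13c.png")
E
```

```text
[-112, -50.0, 122] [436.5 116.4 121.8] [0.717 0.095 0.25 ]
[-111, -50.0, 110] [437.7 115.8 110.2] [-0.226  0.301  0.264]
[-110, -50.0, 98] [438.5 115.5  98.1] [ 0.164  0.167 -0.266]
[-110, -50.0, 86] [438.5 115.4  86.1] [ 0.353 -0.035 -0.444]
-107 [442.  115.1  86.4] -1.6 [-1.629 -0.122  0.158]
-105 [443.9 114.9  86.1] 0.08 [ 0.01  -0.638 -0.058]
-103.5 [445.  114.7  85.9] -2.59 [-2.618 -0.119 -0.451]
-102.5 [445.3 114.6  85.7] -7.14 [-6.938  2.103  3.289]
-101.5 [445.4 114.5  85.6] -10.59 [-10.377   2.419   6.687]
-100.5 [445.5 114.4  85.3] -14.14 [-13.736   4.234   8.823]
local [-103.175  -50.309   85.273] 40.575
41.4417
42.5917 [ 0.494 -0.445  0.478]
-50 0 [271.286 203.064]
-50 0.1 [270.846 201.055]
-50 0.3 [269.852 197.793]
50 0 [382.081 203.047]
50 0.1 [382.517 201.037]
50 0.3 [383.503 197.775]
```

View pics/w13.png

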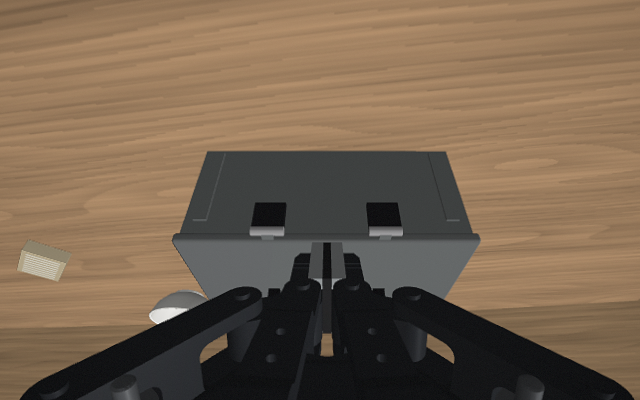

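View pics/s13c.png

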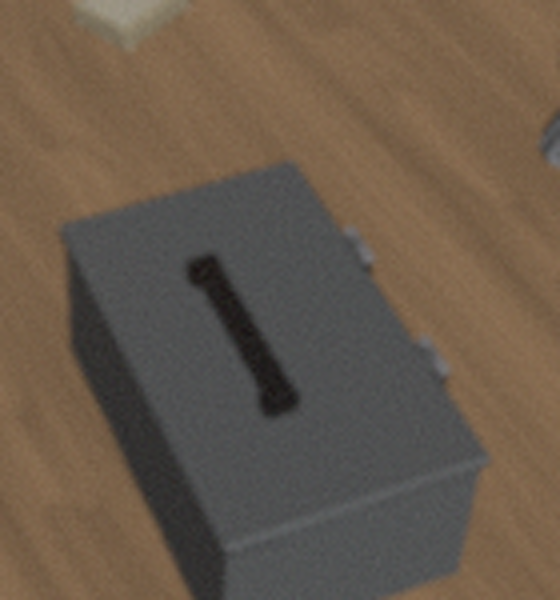

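Both latches are folded: their tips are at row ~203, where φ=0 predicts 203.05 (φ=0.1 would give 201). I'll check the lid angle once more numerically and then hand in.

```bash
python3 - <<'E'
from h import *
f=box_pts(np.load("box3.npy")); c=env.get_calibration("wrist"); s=env.get_calibration("scene")
for th in(0,.03,.06): print(th,proj(c,[f(lidpt(th,164,10,y)) for y in(-134,134)]).round(1).tolist(), proj(s,[f(lidpt(th,164,10,y)) for y in(-134,134)]).round(1).tolist())
im=cv2.imread("pics/w13.png"); im=np.clip(im.astype(float)*2,0,255).astype(np.uint8); crop(im,160,140,490,260,2.4,"pics/w13c.png")
im=env.snapshot("top"); d=cv2.absdiff(im,cv2.imread("pics/top0.png")).max(2)
print("bowl diff",d[72:128,320:380].max(),"brush diff",d[165:255,452:495].max(), "noise",d[20:60,300:500].max())
E
```

```text
0 [[170.1, 240.7], [483.7, 240.6]] [[362.5, 220.1], [412.5, 294.8]]
0.03 [[168.6, 245.8], [485.3, 245.7]] [[362.5, 218.8], [412.6, 293.5]]
0.06 [[167.1, 251.1], [486.8, 251.0]] [[362.4, 217.5], [412.7, 292.2]]
bowl diff 5 brush diff 8 noise 5
```

View pics/w13c.png

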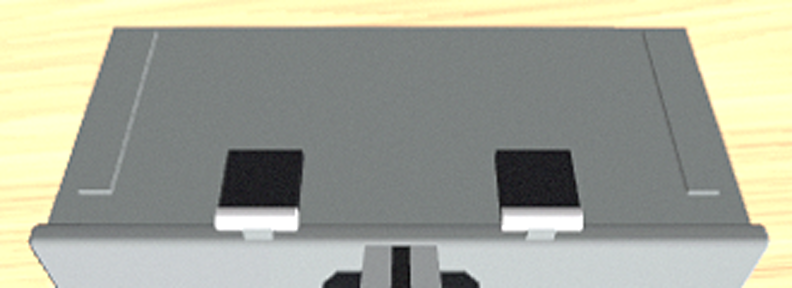

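The lid's edge is at row ~240.4 (240.7 predicted for fully shut), the latches lie flat, and the bowl and brush haven't moved. Handing in.

```bash
python3 - <<'E'
from cell import env
o=env.get_obs(); print(o["time"],o["contact_force"]); print(env.sign_off())
E
```

```text
42.7417 [ 0.15405228 -0.43208658 -0.12869782]
the job is handed in; nothing more can be done
None
```

The filter is packed upright between the ribs of the front right bay, the lid is shut and both latches are folded flat. I handed the job in at 42.7 s of the 72 s allowed, and the verdict is not reported.

**What I did:** I picked the look-alike farthest to the robot's left, at about (534, -217). I turned it upright on the bench, regripped it across its 20 mm thickness, set it down between the ribs and let go. Then I pushed the lid shut, and after that folded the left latch and then the right one.

**Last checks:**
- **Filter:** after release its top was within about 1 px of where an upright filter should appear. It was still standing just before the lid closed; I could not see it after that.
- **Lid:** it stopped rigidly at 119.9 mm under 24 N (120 mm is fully shut). Its front edge sits at row 240.4, against 240.7 predicted.
- **Latches:** both tips match the fully folded position.
- **Bowl and brush:** the picture is unchanged from the start within noise, or barely above it for the brush.
- **Robot:** it was touching nothing at hand-in.

**What disagreed:**
- **Box position:** the camera views differed by about 2–3 mm. I corrected this from the wrist view above the bay.
- **Contact with the box:** on the first lowering, the gripper pressed something with about 6.5 N sideways, most likely a finger knuckle on the right wall's rim. I raised it, shifted 4 mm to the left and set the filter down cleanly. Opening the fingers pressed again with about 8 N sideways. The filter therefore stands about 4 mm left of the bay's centre, still between the ribs.

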